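Find the basket weight by hefting the boxes

ROBOT

A 6-joint arm with a two-finger parallel gripper is mounted at the origin on the work surface. World frame = base frame: x ahead of the robot, y to its left, z up, the work surface at z = 0. Lengths are in m, angles in rad, forces in N, time in s.
With the tool pointing down it reaches from about 0.35 to 0.775 m from the base axis. Payload 7.3 kg.
Tool frame: the origin (TCP) lies at the very end of the fingers, on their centre line; the grasp point (between the pads) lies behind it (r.pinch_z is the z of the grasp point in the tool frame, in m); z points along the fingers, y is the direction in which the jaws open and shut (so a half turn about z gives the same grasp; the last joint's range is limited). The gripper opens to 92 mm and grips with 3 to 60 N. Pads are 19 mm wide; open, the fingers measure 130 mm over their backs; the gripper's body (75 mm by 190 mm) begins 47 mm behind the grasp point.
Start: joints at [-1.481, 0.342, 1.524, -0, 1.275, -0.146], TCP at [0.123, -0.51, 0.227] pointing down, gripper open.
Joint ranges: [-2.53, 2.53], [-0.77, 2.02], [0.04, 2.7], [-1, 4.14], [0.28, 2.66], [-3.11, 3.11]. Speed limits (rad/s): [2.57, 2.57, 3.14, 3.14, 3.14, 3.14].

INTERFACE

Orientations are given as a unit quaternion [w, x, y, z].
In Python, from station import r gives the robot as it stands.
- The arm moves only by the tool send_rows, never from a script. Its argument "motion" is a list of rows, each a list of 4 numbers: the shift along the tool's x, y, z each as a share of 0.04 m, from -1 to 1, then the turn about the tool's z as a share of 4 degrees, from -1 to 1. A call has 1 to 20 rows; each row shifts and turns the commanded pose from where the row before left it, along the tool's axes as they then stand; what a row does not reach is not made up. A row lasts 1/8 s, in which the tool goes at most 62.5 mm and 10.7 degrees, less where a joint would pass 70% of its speed; a pose out of reach is approached as far as the arm can. A call with a number of a shift or a turn outside -1 to 1 is refused whole. A call with a gripper value outside its range is refused whole. "hand" is the closure, from 0 (fully open) to 1 (shut), set as the call begins (left out, the last holds). The fingers move at their own pace and stop on an object; "grip_force" is the grip in N (left out, the last holds). Time passes only in rows, so rows that do not move let the fingers close. It gives the time, the measured TCP pose, the force and the opening at its end, in the units of the state.
- r.read_state(): the state, without advancing time (a new reading comes with each control period).
- r.camera(name): name is "scene" or "side" or "wrist"; returns (picture, depth): 384x512x3 uint8, red, green, blue; 384x512 float32, m along the optical axis (not along the pixel's ray), 0 where there is no reading.
- r.get_calibration(name): a dict with "camera_matrix" (3x3 intrinsics, pixels), "world_from_camera" (4x4, takes a point from camera to world coordinates); the wrist camera has in their place "T_tool_cam" (4x4, takes a point from camera to tool coordinates, whose origin is the TCP and whose axes are the flange's). Camera axes: x right, y up, looking along -z (the intrinsics and any distortion apply to the point x, -y, -z); pixel columns grow to the right and rows downward; lengths in m; the calibration is good to about 2 mm. The wrist camera is an equidistant fisheye: a pixel r from the principal point sees the ray r / f radians off the axis. A picture is of the moment at which its call begins: read the wrist's pose just before it. get_calibration takes no time and is no camera call.
- r.job_done(): hands the job in, once; it reports no verdict.
The state is a dict: "clock": time; "joints": joint angles; "dq": joint speeds; "joint_efforts": joint torques, N m; "tool_pos": TCP position; "orientation": TCP orientation; "ft_force": force on the tool from outside, world axes, zero at the start; "moment": the same for the moment, N m; "width": finger opening in m.
Only numpy, scipy, OpenCV 4.12 (cv2) and the standard library are available. Lean on these libraries where they do the work, as an engineer would, in place of code of your own. Each camera call takes 0.05 s, during which the arm holds its last target. There are 200 camera calls.

TASK

One of the three identical plywood boxes holds the brass basket weight and is clearly heavier than the others: lift boxes clear of the table to feel which, and stand them back. Open only the heavy box, lay its lid on a free patch of the table, then take out the weight and lower it onto the cork disc (do not drop it) in the middle of the half-woven basket. Leave all boxes standing on the table, the light ones closed, and do not disturb the paint tin or the jar.

Things in the scene. Friction and masses are not known exactly. Their poses are not given: they have to be found in the camera images.
- box_a_mid (a point): one of three identical closed plywood boxes, 140 (x) by 60 (y) by 58 mm high without lid, walls and floor 5 mm; point: box centre, 29 mm above its underside, z up. Closed, the heavy box weighs 0.56 to 0.70 kg, a light one 0.26 to 0.32 kg; which is heavy differs every time. Heft it across its 60 mm width, about 40 mm up, below the lid
- box_b_mid (a point): one of three identical closed plywood boxes, 140 (x) by 60 (y) by 58 mm high without lid, walls and floor 5 mm; point: box centre, 29 mm above its underside, z up. In the middle of each box's floor stands an upright cylinder, 36 mm diameter, 38 mm high plus a 7 mm button on top: solid brass (0.36 kg) in the heavy box, pale wood (0.03 kg) in the light ones
- box_c_mid (a point): one of three identical closed plywood boxes, 140 (x) by 60 (y) by 58 mm high without lid, walls and floor 5 mm; point: box centre, 29 mm above its underside, z up. The cylinder inside stands in a nest of cleats 8 mm high with up to 2.5 mm of play; fingers have 47 mm of room on either side of it along the box's x, only 7 mm along y
- lid_a_grip (a point): centre of the blue bar grip, 40 (x) by 14 (y) by 16 mm high, on the loose lid of box A; x, y as the box's. Lid panel 138 by 56 by 6 mm, 0.06 kg, with a 4 mm deep plug under it that sits in the box's mouth. This point is 43 mm above the box's centre when closed, 18 mm above the table when the lid is laid there
- lid_b_grip (a point): centre of the blue bar grip, 40 (x) by 14 (y) by 16 mm high, on the loose lid of box B; x, y as the box's. Lid panel 138 by 56 by 6 mm, 0.06 kg, with a 4 mm deep plug under it that sits in the box's mouth. This point is 43 mm above the box's centre when closed, 18 mm above the table when the lid is laid there
- lid_c_grip (a point): centre of the blue bar grip, 40 (x) by 14 (y) by 16 mm high, on the loose lid of box C; x, y as the box's. Lid panel 138 by 56 by 6 mm, 0.06 kg, with a 4 mm deep plug under it that sits in the box's mouth. This point is 43 mm above the box's centre when closed, 18 mm above the table when the lid is laid there
- disc_top (a point): centre of the top face of the cork disc, 90 mm in diameter, fixed in the middle of the oval plywood base (210 by 164 mm, long along x) of a basket that is being woven; the top face is 16 mm above the table. Willow stakes reaching 52 mm above the table ring the base along its edge; the base does not move
- table: the green table top, at height 0, 1.4 by 1.5 m; its origin is the middle of the top
- tin: closed paint tin with green label, 76 mm in diameter, 100 mm high, origin under its centre; leave it alone
- jar: small white paint jar with blue cap, 48 mm in diameter, 70 mm high, origin under its centre; leave it alone

How it is judged:
By the outcome, as a careful person would: the job done as asked, in the order asked, and still so for the second after the job is handed in, with the robot touching nothing.
It also fails if it takes over 72 s, if anything falls off the work surface, if the arm or the gripper's body presses on something with over 40 N, if the wrist force passes 120 N, or if a joint passes its speed limit or range.

## Working session

There is one attempt and no reset: what is moved stays moved. The work goes in short steps, Python scripts to look and compute and a tool call to move; the robot and the scene stay as the last step left them, time stands still between calls to the robot, and variables do not carry over. Pictures are saved under pics/ and viewed, about 8 in all and at most 12, crops included, and the job is handed in when it is done.

Besides the shell and the picture viewer there is one more tool, called after "Emit:" by a JSON object that holds its "method" and its "body". send_rows: Moves the arm, as the interface text tells. Shift numbers are shares of 0.04 m and turn numbers shares of 4 degrees, none past 1 either way. Its arguments: {"type":"object","properties":{"motion":{"type":"array"},"hand":{"type":"number"},"grip_force":{"type":"number"}},"required":["motion"]}

```bash
ls; mkdir -p pics; cat > h.py <<'E'
from station import r
import numpy as np, cv2
def snap(n):
    s=r.read_state(); im,d=r.camera(n); return s,im,d
def save(im,fn): cv2.imwrite('pics/'+fn,im[:,:,::-1])
def cloud(n,d):
    c=r.get_calibration(n);K=np.array(c["camera_matrix"]);T=np.array(c["world_from_camera"])
    v,u=np.mgrid[:384,:512]
    P=np.stack([(u-K[0,2])/K[0,0]*d,-(v-K[1,2])/K[1,1]*d,-d],-1)
    return P@T[:3,:3].T+T[:3,3]
E
python3 - <<'E'
from h import *
s,a,da=snap("scene"); s,b,db=snap("side")
save(np.hstack([a,b])[:, :],'t.png'); 
save(cv2.resize(np.vstack([a,b]),None,fx=.78,fy=.78),'1.png')
np.savez('s1.npz',a=a,da=da,b=b,db=db)
print({k:np.round(v,3) for k,v in s.items()}, r.pinch_z)
for n in("scene","side"): print(r.get_calibration(n))
E
```

```text
pics
{'clock': np.float64(0.05), 'joints': array([-1.481,  0.343,  1.525, -0.   ,  1.275, -0.146]), 'dq': array([ 0.   , -0.001, -0.002, -0.   ,  0.002,  0.   ]), 'joint_efforts': array([ 1.0000e-03, -4.3242e+01, -2.4500e+01,  7.2000e-02,  5.2000e-02,
       -0.0000e+00]), 'tool_pos': array([ 0.123, -0.51 ,  0.226]), 'orientation': array([-0.001,  0.993,  0.118,  0.   ]), 'ft_force': array([ 0.299, -0.22 , -0.7  ]), 'moment': array([ 0.053,  0.022, -0.013]), 'width': np.float64(0.092)} -0.0188
{'camera_matrix': array([[357.00262364,   0.        , 257.51651798],
       [  0.        , 357.00262364, 193.65817698],
       [  0.        ,   0.        ,   1.        ]]), 'world_from_camera': array([[ 0.32169077, -0.60518835,  0.72819098,  1.21126949],
       [ 0.94673228,  0.19373304, -0.25722655, -0.24466709],
       [ 0.01459586,  0.77214932,  0.63527348,  0.6209082 ],
       [ 0.        ,  0.        ,  0.        ,  1.        ]])}
{'camera_matrix': array([[445.27234678,   0.        , 257.79625361],
       [  0.        , 445.27234678, 197.03673272],
       [  0.        ,   0.        ,   1.        ]]), 'world_from_camera': array([[-0.89367552,  0.25755206, -0.36743844,  0.2169576 ],
       [-0.44855761, -0.49116854,  0.74669239,  0.74333375],
       [ 0.01183797,  0.83211802,  0.55447224,  0.63715344],
       [ 0.        ,  0.        ,  0.        ,  1.        ]])}
```

View pics/1.png

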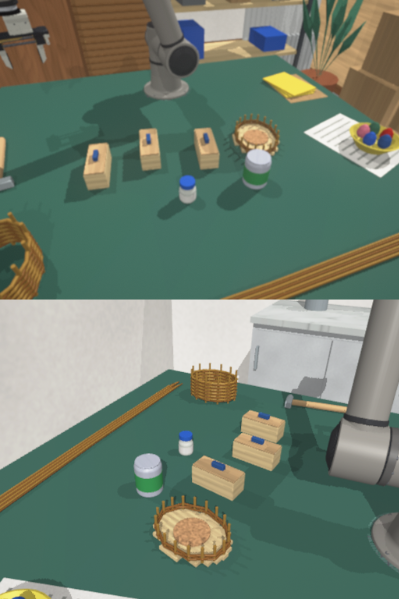

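The pictures show three boxes with blue bar grips, with the jar, the tin and the half-woven basket (cork disc inside) near them. I'll measure them from the depth clouds and colour masks.

```bash
python3 - <<'E'
from h import *
z=np.load('s1.npz')
for n,i,d in(("scene",'a','da'),("side",'b','db')):
    im=z[i];P=cloud(n,z[d]);ok=z[d]>0
    hsv=cv2.cvtColor(im,cv2.COLOR_RGB2HSV);X,Y,Z=P[...,0],P[...,1],P[...,2]
    reg=ok&(X>.2)&(X<.9)&(abs(Y)<.65)
    m=reg&(Z>-.01)&(Z<.01);print(n,'table z',np.median(Z[m]))
    blue=reg&(hsv[...,0]>105)&(hsv[...,0]<130)&(hsv[...,1]>120)&(Z>.04)
    def cl(m,mn,lab):
        k,L,st,_=cv2.connectedComponentsWithStats(m.astype(np.uint8))
        for j in range(1,k):
            if st[j,4]<mn: continue
            q=P[L==j]; p=q[:,:2].astype(np.float32); 
            print(lab,st[j,4],'mean',q.mean(0).round(4),'zmax',np.percentile(q[:,2],95).round(3),'rect',[np.round(t,3) for t in cv2.minAreaRect(p)])
    cl(blue,15,'blue')
    cl(reg&(Z>.058)&(Z<.069)&(hsv[...,0]>8)&(hsv[...,0]<28)&~blue,150,'lid')
    cl(reg&(Z>.085)&(Z<.12),60,'tall')
    cl(reg&(Z>.012)&(Z<.021)&(hsv[...,0]<14)&(hsv[...,1]>80),80,'cork')
    cl(reg&(Z>.03)&(Z<.058)&(hsv[...,0]<28),80,'mid')
E
```

```text
scene table z 0.0008171204689302325
blue 197 mean [0.6791 0.5524 0.061 ] zmax 0.077 rect [array([0.669, 0.581]), array([0.032, 0.082]), np.float64(18.523)]
blue 30 mean [ 0.4783 -0.1668  0.0793] zmax 0.082 rect [array([ 0.475, -0.166]), array([0.007, 0.032]), np.float64(84.51)]
blue 38 mean [0.5317 0.0119 0.0789] zmax 0.082 rect [array([0.529, 0.013]), array([0.009, 0.031]), np.float64(80.457)]
blue 173 mean [0.7077 0.5884 0.0603] zmax 0.076 rect [array([0.707, 0.59 ]), array([0.028, 0.021]), np.float64(59.263)]
blue 56 mean [ 0.5121 -0.3321  0.0792] zmax 0.082 rect [array([ 0.508, -0.332]), array([0.01 , 0.036]), np.float64(82.166)]
blue 294 mean [ 0.6937 -0.1005  0.0692] zmax 0.072 rect [array([ 0.69, -0.1 ]), array([0.041, 0.042]), np.float64(70.604)]
lid 722 mean [ 0.48   -0.1671  0.0643] zmax 0.066 rect [array([ 0.47 , -0.166]), array([0.06 , 0.142]), np.float64(82.296)]
lid 712 mean [0.5328 0.0119 0.0641] zmax 0.066 rect [array([0.524, 0.015]), array([0.06 , 0.142]), np.float64(80.664)]
lid 919 mean [ 0.5145 -0.3324  0.0643] zmax 0.066 rect [array([ 0.504, -0.333]), array([0.06
[... 2668 characters left out ...]
1   0.0438] zmax 0.056 rect [array([ 0.783, -0.504]), array([0.202, 0.082]), np.float64(17.482)]
mid 508 mean [ 0.4955 -0.3056  0.0444] zmax 0.057 rect [array([ 0.497, -0.305]), array([0.15 , 0.059]), np.float64(13.868)]
mid 625 mean [ 0.4617 -0.1387  0.0447] zmax 0.057 rect [array([ 0.463, -0.139]), array([0.151, 0.057]), np.float64(14.257)]
mid 720 mean [0.5113 0.0415 0.0447] zmax 0.057 rect [array([0.516, 0.042]), array([0.151, 0.058]), np.float64(13.594)]
mid 84 mean [0.4086 0.2062 0.0422] zmax 0.051 rect [array([0.409, 0.204]), array([0.006, 0.038]), np.float64(22.812)]
mid 393 mean [0.6813 0.5278 0.0451] zmax 0.049 rect [array([0.687, 0.529]), array([0.097, 0.018]), np.float64(21.512)]
```

```bash
cat >> h.py <<'E'
def go(x=None,y=None,z=None,psi=None):
    "print units from present pose: first turn, then shifts in the turned tool frame (down-pointing tool)"
    from scipy.spatial.transform import Rotation as R
    s=r.read_state();q=np.array(s["orientation"]);M=R.from_quat(q[[1,2,3,0]]).as_matrix()
    cur=np.degrees(np.arctan2(M[1,0],M[0,0])); p=np.array(s["tool_pos"])
    psi=cur if psi is None else psi; t=(cur-psi+180)%360-180; a=np.radians(psi)
    d=np.array([v-w if v is not None else 0 for v,w in zip((x,y,z),p)])
    print('pos',p.round(4),'psi',cur.round(2),'turn units',round(t/4,2),'shift units x,y,z:',np.round([(d[0]*np.cos(a)+d[1]*np.sin(a))/.04,(d[0]*np.sin(a)-d[1]*np.cos(a))/.04,-d[2]/.04],3))
E
python3 - <<'E'
from h import *
z=np.load('s1.npz')
for n,i,d,(u,v) in(("scene",'a','da',(329,173)),("side",'b','db',(245,295))):
    im=z[i];P=cloud(n,z[d]);X,Y,Z=P[...,0],P[...,1],P[...,2]
    print(n,P[v,u].round(3)); c=P[v,u]
    hsv=cv2.cvtColor(im,cv2.COLOR_RGB2HSV)
    print('hsv',hsv[v-1:v+2,u-1:u+2].reshape(-1,3).mean(0))
    near=np.hypot(X-c[0],Y-c[1])<.14
    m=near&(Z>.011)&(Z<.022); k=m&(hsv[...,0]<=hsv[v-1:v+2,u-1:u+2,0].max()+1)
    for l,mm in(('plane',m),('cork',cv2.morphologyEx(k.astype(np.uint8),cv2.MORPH_OPEN,np.ones((3,3)))>0)):
        q=P[mm][:,:2].astype(np.float32); print(l,len(q),q.mean(0),cv2.minEnclosingCircle(q),(q.min(0)+q.max(0))/2)
    q=P[near&(Z>.035)&(Z<.056)][:,:2].astype(np.float32); print('stakes',cv2.fitEllipse(q))
    if n=="side": save(cv2.resize(np.hstack([im[230:370,170:330],np.repeat((k*255).astype(np.uint8)[230:370,170:330,None],3,2)]),None,fx=2.4,fy=2.4),'2.png')
go(.504,-.3315,.13,-7.2)
E
```

```text
scene [0.492 0.227 0.016]
hsv [ 14.33333333 114.11111111 217.88888889]
plane 990 [0.4928833  0.22136456] ((0.5005437731742859, 0.22516116499900818), 0.09855455905199051) [0.5006343  0.21431956]
cork 459 [0.5020034  0.21772763] ((0.49843671917915344, 0.21851791441440582), 0.04639793932437897) [0.50068593 0.21814325]
stakes ((0.4998337924480438, 0.2179921567440033), (0.1477406620979309, 0.19442512094974518), 75.53804016113281)
side [0.501 0.215 0.015]
hsv [ 14.22222222 117.         197.88888889]
plane 2279 [0.49486163 0.22307998] ((0.4947763979434967, 0.22236983478069305), 0.10003475844860077) [0.49496984 0.22585493]
cork 1567 [0.49831116 0.22263393] ((0.5010082125663757, 0.22334517538547516), 0.09511040151119232) [0.50382316 0.22178572]
stakes ((0.49742594361305237, 0.22098085284233093), (0.14790847897529602, 0.19378206133842468), 75.12541961669922)
pos [ 0.1226 -0.5101  0.2261] psi 13.51 turn units 5.18 shift units x,y,z: [ 8.899 -5.625  2.403]
```

View pics/2.png

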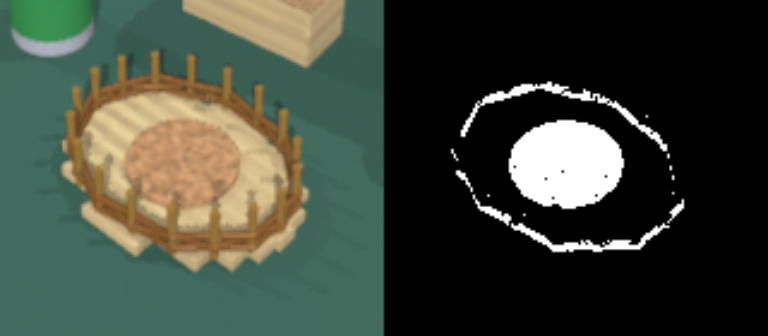

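The cork disc is at about (0.499, 0.2195). In the crop it fills pixels (125–240, 118–208), and the ring of stakes is centred on it. Next I go to the first box, at (0.504, -0.3315).

Emit:
{"method": "send_rows", "body": {"motion": [[0,0,0,1],[0,0,0,1],[0,0,0,1],[0,0,0,1],[0,0,0,1],[0,0,0,0.18],[0.89,-0.56,0.24,0],[0.89,-0.56,0.24,0],[0.89,-0.56,0.24,0],[0.89,-0.56,0.24,0],[0.89,-0.56,0.24,0],[0.89,-0.56,0.24,0],[0.89,-0.56,0.24,0],[0.89,-0.56,0.24,0],[0.89,-0.56,0.24,0],[0.89,-0.56,0.24,0],[0,0,0,0],[0,0,0,0]], "hand": 0, "grip_force": 30}}

```text
clock: 2.35
tool_pos: [0.5035, -0.333, 0.1305]
orientation: [-0.0, 0.998, -0.062, -0.0]
ft_force: [-0.4, -0.1, 0.6]
width: 0.0921
```

```bash
python3 - <<'E'
from h import *
go(.504,-.3315,.022,-7.2)
s,im,d=snap("wrist"); save(im,'3.png'); print(s["ft_force"]); print(r.get_calibration("wrist"))
E
```

```text
pos [ 0.5035 -0.333   0.1305] psi -7.15 turn units 0.01 shift units x,y,z: [ 0.008 -0.038  2.712]
[-0.38775309 -0.11246306  0.60067209]
{'camera_matrix': array([[297.31863964,   0.        , 257.46391142],
       [  0.        , 297.31863964, 189.2085912 ],
       [  0.        ,   0.        ,   1.        ]]), 'T_tool_cam': array([[-6.89813763e-05,  9.54004667e-01,  2.99791744e-01,
         8.21606756e-02],
       [ 9.99999464e-01, -2.43797380e-04,  1.00591555e-03,
        -1.80535952e-03],
       [ 1.03273657e-03,  2.99791653e-01, -9.54004139e-01,
        -1.58513712e-01],
       [ 0.00000000e+00,  0.00000000e+00,  0.00000000e+00,
         1.00000000e+00]])}
```

View pics/3.png

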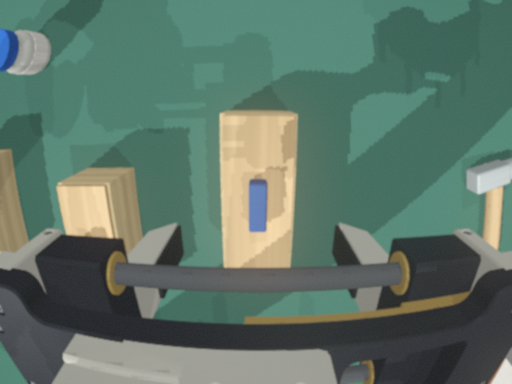

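The box is centred between the fingers, with its grip at pixel (258, 205) and its long axis parallel to the tool's x. I'll go down, close and lift.

Emit:
{"method": "send_rows", "body": {"motion": [[0,-0.04,0.7,0],[0,0,0.7,0],[0,0,0.7,0],[0,0,0.6,0],[0,0,0,0],[0,0,0,0]]}}

```text
clock: 3.15
tool_pos: [0.5042, -0.3324, 0.024]
orientation: [0.001, 0.998, -0.063, 0.001]
ft_force: [0.1, 0.5, 0.4]
width: 0.0918
```

Emit:
{"method": "send_rows", "body": {"motion": [[0,0,0,0],[0,0,0,0],[0,0,0,0],[0,0,0,0],[0,0,0,0],[0,0,0,0]], "hand": 1}}

```text
clock: 3.9
tool_pos: [0.5044, -0.3316, 0.0231]
orientation: [0.0, 0.998, -0.063, 0.0]
ft_force: [-0.1, -0.8, 3.7]
width: 0.0598
```

Emit:
{"method": "send_rows", "body": {"motion": [[0,0,-0.3,0],[0,0,-0.5,0],[0,0,-0.5,0],[0,0,0,0],[0,0,0,0],[0,0,0,0],[0,0,0,0],[0,0,0,0]]}}

```text
clock: 4.9
tool_pos: [0.504, -0.3313, 0.0743]
orientation: [-0.0, 0.998, -0.063, -0.0]
ft_force: [-0.6, -0.1, -1.9]
width: 0.0599
```

```bash
python3 - <<'E'
from h import *
s=r.read_state(); print(s["ft_force"],s["moment"],s["joint_efforts"],s["tool_pos"],s["width"])
E
```

```text
[-0.5650485  -0.06197721 -1.85076049] [ 0.03966455  0.03890843 -0.01801654] [ 3.75945645e-03 -5.55888247e+01 -2.18108636e+01  6.40851259e-02
 -4.03677102e-02  1.04583355e-04] [ 0.50404931 -0.33125833  0.0743419 ] 0.05988179999757762
```

The reading is about 1.9–2.5 N, so this box looks light. I'll stand it back and go to the next one.

Emit:
{"method": "send_rows", "body": {"motion": [[0,0,0.6,0],[0,0,0.4,0],[0,0,0.15,0],[0,0,0.14,0],[0,0,0,0],[0,0,0,0],[0,0,0,0]]}}

```text
clock: 5.78
tool_pos: [0.5042, -0.3314, 0.0234]
orientation: [0.0, 0.998, -0.063, 0.0]
ft_force: [-0.6, -0.3, -3.0]
width: 0.0597
```

Emit:
{"method": "send_rows", "body": {"motion": [[0,0,0,0],[0,0,0,0],[0,0,0,0],[0,0,0,0],[0,0,-0.5,0],[0,0,-0.8,0],[0,0,-0.8,0],[0,0,-0.6,0],[0,0,0,0]], "hand": 0}}

```text
clock: 6.9
tool_pos: [0.5051, -0.3321, 0.1331]
orientation: [0.001, 0.998, -0.063, 0.002]
ft_force: [0.3, -0.2, -0.8]
width: 0.092
```

```bash
python3 - <<'E'
from h import *
go(.4695,-.165,.022,-7.2); print(r.read_state()["ft_force"])
E
```

```text
pos [ 0.5051 -0.3321  0.1331] psi -7.21 turn units -0.0 shift units x,y,z: [-1.406 -4.033  2.777]
[ 0.34837559 -0.17821385 -0.76517731]
```

Emit:
{"method": "send_rows", "body": {"motion": [[-0.28,-0.8,0,0],[-0.28,-0.8,0,0],[-0.28,-0.8,0,0],[-0.28,-0.8,0,0],[-0.28,-0.83,0,0],[0,0,0,0],[0,0,0.7,0],[0,0,0.7,0],[0,0,0.7,0],[0,0,0.65,0],[0,0,0,0],[0,0,0,0]]}}

```text
clock: 8.4
tool_pos: [0.4692, -0.165, 0.0214]
orientation: [0.0, 0.998, -0.063, 0.0]
ft_force: [-0.3, 0.4, -0.2]
width: 0.092
```

Emit:
{"method": "send_rows", "body": {"motion": [[0,0,0,0],[0,0,0,0],[0,0,0,0],[0,0,0,0],[0,0,0,0],[0,0,0,0]], "hand": 1}}

```text
clock: 9.15
tool_pos: [0.4691, -0.1646, 0.0215]
orientation: [0.0, 0.998, -0.063, 0.0]
ft_force: [-0.8, -1.3, 6.0]
width: 0.0601
```

Emit:
{"method": "send_rows", "body": {"motion": [[0,0,-0.3,0],[0,0,-0.5,0],[0,0,-0.5,0],[0,0,0,0],[0,0,0,0],[0,0,0,0],[0,0,0,0],[0,0,0,0]]}}

```text
clock: 10.15
tool_pos: [0.4687, -0.1644, 0.0728]
orientation: [-0.0, 0.998, -0.063, -0.0]
ft_force: [-0.8, 0.4, -2.0]
width: 0.0597
```

Emit:
{"method": "send_rows", "body": {"motion": [[0,0,0,0],[0,0,0,0]]}}

```text
clock: 10.4
tool_pos: [0.4688, -0.1644, 0.0731]
orientation: [0.0, 0.998, -0.063, -0.0]
ft_force: [0.1, 0.4, -4.4]
width: 0.0598
```

```bash
cat >> h.py <<'E'
def heft(n=10):
    f=[]
    for _ in range(n): f.append(r.read_state()["ft_force"][2]); r.camera("wrist")
    print('fz mean',np.mean(f).round(2),'sd',np.std(f).round(2))
E
python3 -c "from h import *;heft()"
```

```text
fz mean -2.93 sd 0.67
```

Box 2 averages 2.9 N, so it's light. I'll stand it back and heft the third.

Emit:
{"method": "send_rows", "body": {"motion": [[0,0,0.6,0],[0,0,0.4,0],[0,0,0.15,0],[0,0,0.14,0],[0,0,0,0],[0,0,0,0],[0,0,0,0]]}}

```text
clock: 11.78
tool_pos: [0.469, -0.1645, 0.0218]
orientation: [0.0, 0.998, -0.063, 0.0]
ft_force: [0.2, -0.6, -3.9]
width: 0.0597
```

Emit:
{"method": "send_rows", "body": {"motion": [[0,0,0,0],[0,0,0,0],[0,0,0,0],[0,0,0,0],[0,0,-0.5,0],[0,0,-0.8,0],[0,0,-0.8,0],[0,0,-0.6,0],[0,0,0,0]], "hand": 0}}

```text
clock: 12.9
tool_pos: [0.4699, -0.1649, 0.1311]
orientation: [0.001, 0.998, -0.063, 0.002]
ft_force: [-0.5, 0.1, -0.1]
width: 0.0921
```

```bash
python3 - <<'E'
from h import *
go(.5235,.0165,.022,-9.3)
E
```

```text
pos [ 0.4699 -0.1649  0.1311] psi -7.21 turn units 0.52 shift units x,y,z: [ 0.59  -4.692  2.727]
```

Emit:
{"method": "send_rows", "body": {"motion": [[0,0,0,0.52],[0.12,-0.94,0,0],[0.12,-0.94,0,0],[0.12,-0.94,0,0],[0.12,-0.94,0,0],[0.11,-0.93,0,0],[0,0,0,0],[0,0,0.7,0],[0,0,0.7,0],[0,0,0.7,0],[0,0,0.62,0],[0,0,0,0],[0,0,0,0]]}}

```text
clock: 14.52
tool_pos: [0.5226, 0.0164, 0.021]
orientation: [0.0, 0.997, -0.081, 0.0]
ft_force: [0.2, 0.2, 0.2]
width: 0.0921
```

Emit:
{"method": "send_rows", "body": {"motion": [[0,0,0,0],[0,0,0,0],[0,0,0,0],[0,0,0,0],[0,0,0,0],[0,0,0,0]], "hand": 1}}

```text
clock: 15.28
tool_pos: [0.5226, 0.0166, 0.021]
orientation: [0.0, 0.997, -0.081, 0.0]
ft_force: [-1.7, -2.8, 4.8]
width: 0.0597
```

Emit:
{"method": "send_rows", "body": {"motion": [[0,0,-0.3,0],[0,0,-0.5,0],[0,0,-0.5,0],[0,0,0,0],[0,0,0,0],[0,0,0,0],[0,0,0,0],[0,0,0,0]]}}

```text
clock: 16.27
tool_pos: [0.5223, 0.0169, 0.0724]
orientation: [0.0, 0.997, -0.081, -0.0]
ft_force: [0.2, -0.1, -6.0]
width: 0.0597
```

```bash
python3 -c "from h import *;heft()"
```

```text
fz mean -5.9 sd 0.36
```

Box 3 is the heavy one, at 5.9 N. I'll stand it back, go up and look at it from above.

Emit:
{"method": "send_rows", "body": {"motion": [[0,0,0.6,0],[0,0,0.4,0],[0,0,0.15,0],[0,0,0.14,0],[0,0,0,0],[0,0,0,0],[0,0,0,0]]}}

```text
clock: 17.65
tool_pos: [0.5226, 0.0169, 0.0213]
orientation: [0.0, 0.997, -0.081, 0.0]
ft_force: [0.2, 0.3, -6.0]
width: 0.0602
```

Emit:
{"method": "send_rows", "body": {"motion": [[0,0,0,0],[0,0,0,0],[0,0,0,0],[0,0,0,0],[0,0,-0.5,0],[0,0,-0.8,0],[0,0,-0.8,0],[0,0,-0.6,0],[0,0,0,0],[0,0,0,0]], "hand": 0}}

```text
clock: 18.9
tool_pos: [0.5218, 0.017, 0.1282]
orientation: [0.0, 0.997, -0.081, -0.001]
ft_force: [-0.4, 0.4, -1.0]
width: 0.0916
```

```bash
cat >> h.py <<'E'
def wpts(uv,z,s):
    "wrist pixels -> world points on plane height z (equidistant fisheye)"
    from scipy.spatial.transform import Rotation as R
    c=r.get_calibration("wrist");K=np.array(c["camera_matrix"]);T=np.array(c["T_tool_cam"])
    x=(np.asarray(uv,float)-K[:2,2])/K[0,0];t=np.linalg.norm(x,axis=1)
    k=np.sin(t)/t;D=np.stack([x[:,0]*k,-x[:,1]*k,-np.cos(t)],1)
    q=np.array(s["orientation"]);M=R.from_quat(q[[1,2,3,0]]).as_matrix()
    D=D@(M@T[:3,:3]).T;o=M@T[:3,3]+s["tool_pos"]
    return (o+D*((z-o[2])/D[:,2])[:,None])[:,:2].astype(np.float32)
E
python3 - <<'E'
from h import *
s,im,d=snap("wrist"); hsv=cv2.cvtColor(im,cv2.COLOR_RGB2HSV)
m=((hsv[...,0]>105)&(hsv[...,0]<130)&(hsv[...,1]>120)).astype(np.uint8)
k,L,st,c=cv2.connectedComponentsWithStats(m)
for j in range(1,k):
    if st[j,4]>150:
        v,u=np.nonzero(L==j); print(st[j],cv2.minAreaRect(wpts(np.c_[u,v],.08,s)))
for n in("scene","side"):
    _,im,d=snap(n);P=cloud(n,d);hsv=cv2.cvtColor(im,cv2.COLOR_RGB2HSV)
    w=(abs(P[...,2]-.064)<.006)&(hsv[...,0]>8)&(hsv[...,0]<28)
    for X,Y in((.504,-.3315),(.4695,-.165),(.5235,.0165)):
        q=P[w&(np.hypot(P[...,0]-X,P[...,1]-Y)<.09)][:,:2].astype(np.float32); print(n,cv2.minAreaRect(q))
go(.5235,.0165,.066,-9.3)
E
```

```text
[455 212  13  16 151] ((0.48066088557243347, -0.1614127904176712), (0.012616208754479885, 0.014877302572131157), 78.77108764648438)
scene ((0.504839301109314, -0.33147019147872925), (0.06060454621911049, 0.1429300159215927), 82.2260513305664)
scene ((0.4694463312625885, -0.16463768482208252), (0.05976296216249466, 0.1420520544052124), 82.62971496582031)
scene ((0.5238960981369019, 0.016119740903377533), (0.060589246451854706, 0.1430674046278), 80.49787902832031)
side ((0.5000748038291931, -0.32900604605674744), (0.061622414737939835, 0.1345127671957016), 80.82433319091797)
side ((0.4683895409107208, -0.16251491010189056), (0.06286721676588058, 0.13945415616035461), 82.94488525390625)
side ((0.5215535163879395, 0.01819397509098053), (0.061257991939783096, 0.13848349452018738), 80.27989196777344)
pos [0.5218 0.017  0.1279] psi -9.29 turn units 0.0 shift units x,y,z: [0.045 0.005 1.548]
```

Emit:
{"method": "send_rows", "body": {"motion": [[0.03,0,0.5,0],[0,0,0.5,0],[0,0,0.4,0],[0,0,0.12,0],[0,0,0,0],[0,0,0,0]], "hand": 0, "grip_force": 20}}

```text
clock: 19.8
tool_pos: [0.524, 0.0167, 0.0688]
orientation: [0.0, 0.997, -0.081, 0.001]
ft_force: [0.0, 0.1, 0.0]
width: 0.0919
```

Emit:
{"method": "send_rows", "body": {"motion": [[0,0,0,0],[0,0,0,0],[0,0,0,0],[0,0,0,0],[0,0,0,0],[0,0,0,0],[0,0,0,0],[0,0,0,0]], "hand": 1}}

```text
clock: 20.8
tool_pos: [0.5236, 0.0167, 0.0683]
orientation: [0.0, 0.997, -0.081, -0.0]
ft_force: [-0.2, 0.2, -0.2]
width: 0.0165
```

Emit:
{"method": "send_rows", "body": {"motion": [[0,0,-0.2,0],[0,0,-0.4,0],[0,0,-0.7,0],[0,0,-0.8,0],[0,0,0,0],[0,0,0,0]]}}

```text
clock: 21.55
tool_pos: [0.5231, 0.0168, 0.1519]
orientation: [0.0, 0.997, -0.081, -0.0]
ft_force: [0.3, -0.0, -0.6]
width: 0.0138
```

```bash
python3 - <<'E'
from h import *
go(.67,-.24,.013,-9.3)
s,im,d=snap("side"); save(im,'4.png')
E
```

```text
pos [0.5231 0.0168 0.1519] psi -9.29 turn units 0.0 shift units x,y,z: [4.661 5.742 3.472]
```

View pics/4.png

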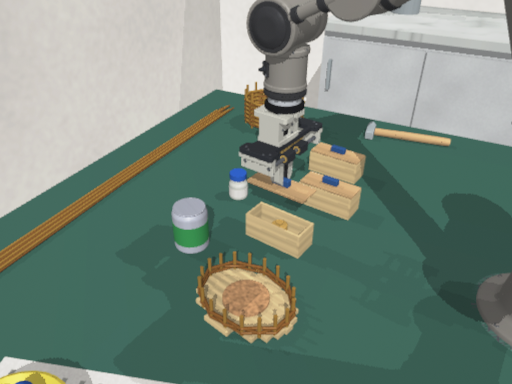

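The lid is off and held, around pixel (280, 187), and the open box at (280, 228) shows the brass weight inside. I'll carry the lid to the free patch at (0.67, -0.24).

Emit:
{"method": "send_rows", "body": {"motion": [[0.58,0.72,0,0],[0.58,0.72,0,0],[0.58,0.72,0,0],[0.58,0.72,0,0],[0.58,0.72,0,0],[0.58,0.72,0,0],[0.58,0.71,0,0],[0.58,0.71,0,0],[0,0,0,0],[0,0,0.7,0],[0,0,0.8,0],[0,0,0.7,0],[0,0,0.5,0],[0,0,0.3,0],[0,0,0,0],[0,0,0,0]]}}

```text
clock: 23.6
tool_pos: [0.6704, -0.2401, 0.0335]
orientation: [0.0, 0.997, -0.081, 0.001]
ft_force: [0.1, -0.1, -0.0]
width: 0.0136
```

```bash
python3 - <<'E'
from h import *
go(.67,-.24,.0145,-9.3); print(r.read_state()["ft_force"])
E
```

```text
pos [ 0.6704 -0.2401  0.0335] psi -9.29 turn units 0.0 shift units x,y,z: [-0.009 -0.     0.475]
[ 0.10085559 -0.13536219 -0.00468595]
```

Emit:
{"method": "send_rows", "body": {"motion": [[0,0,0.22,0],[0,0,0.12,0],[0,0,0.07,0],[0,0,0.04,0],[0,0,0,0],[0,0,0,0]]}}

```text
clock: 24.35
tool_pos: [0.6697, -0.2399, 0.0151]
orientation: [0.0, 0.997, -0.081, 0.0]
ft_force: [-3.5, 1.3, 6.0]
width: 0.0135
```

Emit:
{"method": "send_rows", "body": {"motion": [[0,0,0,0],[0,0,0,0],[0,0,0,0],[0,0,0,0],[0,0,-0.3,0],[0,0,-0.8,0],[0,0,-0.9,0],[0,0,-0.9,0],[0,0,-0.5,0],[0,0,0,0]], "hand": 0.27}}

```text
clock: 25.6
tool_pos: [0.6708, -0.2403, 0.1534]
orientation: [0.001, 0.997, -0.081, 0.002]
ft_force: [0.4, 0.1, -0.1]
width: 0.0669
```

```bash
python3 - <<'E'
from h import *
for a in(-99.3,80.7): go(.49,.027,.15,a)
print(r.read_state()["joints"])
for n in("scene","side"):
    _,im,d=snap(n);P=cloud(n,d);hsv=cv2.cvtColor(im,cv2.COLOR_RGB2HSV)
    w=(hsv[...,0]>8)&(hsv[...,0]<28)&(hsv[...,1]>60)
    q=P[w&(abs(P[...,2]-.01)<.006)&(np.hypot(P[...,0]-.67,P[...,1]+.24)<.09)][:,:2].astype(np.float32); print('lid',n,cv2.minAreaRect(q))
    N=(np.hypot(P[...,0]-.523,P[...,1]-.0165)<.085)
    q=P[N&w&(abs(P[...,2]-.058)<.004)][:,:2].astype(np.float32); print('rim',n,cv2.minAreaRect(q))
    inn=(np.hypot(P[...,0]-.523,P[...,1]-.0165)<.03)&(P[...,2]>.035)&(P[...,2]<.054); print('cyl',P[inn].mean(0),inn.sum(),np.percentile(P[inn][:,2],[5,50,95]) if inn.any() else '')
    if n=="scene": save(im,'5.png')
E
```

```text
pos [ 0.6708 -0.2403  0.1534] psi -9.29 turn units 22.5 shift units x,y,z: [-5.864  5.539  0.084]
pos [ 0.6708 -0.2403  0.1534] psi -9.29 turn units -22.5 shift units x,y,z: [ 5.864 -5.539  0.084]
[-4.51392145e-01  7.48299712e-01  1.02647210e+00 -7.42738457e-05
  1.36160361e+00  1.28151121e+00]
lid scene ((0.6682495474815369, -0.2395937293767929), (0.05612266808748245, 0.14063051342964172), 80.61395263671875)
rim scene ((0.5242154002189636, 0.016406860202550888), (0.06010907515883446, 0.14308451116085052), 80.57586669921875)
cyl [0.52683984 0.01587132 0.04434115] 134 [0.03702793 0.04449233 0.05138552]
lid side ((0.6674438118934631, -0.2390555888414383), (0.0641004666686058, 0.13928237557411194), 80.3138427734375)
rim side ((0.5230578780174255, 0.017758790403604507), (0.0639461800456047, 0.14210468530654907), 80.87076568603516)
cyl [0.51939592 0.00828019 0.04466221] 206 [0.03661599 0.04389416 0.05221712]
```

View pics/5.png

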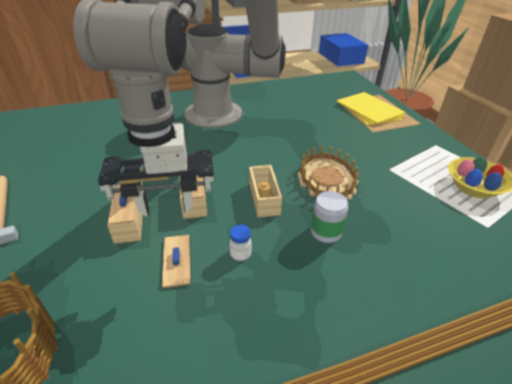

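The lid lies flat at (0.668, -0.2395), pixel (176, 262), clear of everything. The open box at (264, 190) holds the brass weight. I'll turn 90° and go over the box.

Emit:
{"method": "send_rows", "body": {"motion": [[0,0,0,-1],[0,0,0,-1],[0,0,0,-1],[0,0,0,-1],[0,0,0,-1],[0,0,0,-1],[0,0,0,-1],[0,0,0,-1],[0,0,0,-1],[0,0,0,-1],[0,0,0,-1],[0,0,0,-1],[0,0,0,-1],[0,0,0,-1],[0,0,0,-1],[0,0,0,-1],[0,0,0,-1],[0,0,0,-1],[0,0,0,-1],[0,0,0,-1]]}}

```text
clock: 28.2
tool_pos: [0.669, -0.2395, 0.1483]
orientation: [-0.001, 0.815, 0.58, -0.001]
ft_force: [-0.6, 0.2, 0.3]
width: 0.067
```

```bash
python3 -c "from h import *;go(.5235,.017,.15,80.6)"
```

```text
pos [ 0.669  -0.2395  0.1483] psi 70.84 turn units -2.44 shift units x,y,z: [ 5.732 -4.636 -0.042]
```

Emit:
{"method": "send_rows", "body": {"motion": [[0,0,0,-1],[0,0,0,-1],[0,0,0,-0.46],[0.72,-0.58,0,0],[0.72,-0.58,0,0],[0.72,-0.58,0,0],[0.72,-0.58,0,0],[0.71,-0.58,0,0],[0.71,-0.58,0,0],[0.71,-0.58,0,0],[0.71,-0.58,0,0],[0,0,0,0],[0,0,0,0]]}}

```text
clock: 29.82
tool_pos: [0.5245, 0.016, 0.1502]
orientation: [0.0, 0.763, 0.646, -0.0]
ft_force: [0.3, 0.6, 0.6]
width: 0.0671
```

```bash
python3 - <<'E'
from h import *
go(.5235,.017,.017,80.6)
s,im,d=snap("wrist"); save(im,'6.png'); np.savez('w.npz',im=im,p=s["tool_pos"],q=s["orientation"],d=d)
E
```

```text
pos [0.5245 0.016  0.1502] psi 80.55 turn units -0.01 shift units x,y,z: [ 0.02  -0.029  3.329]
```

View pics/6.png

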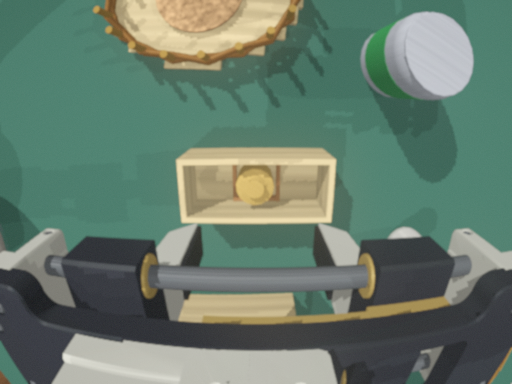

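```bash
python3 - <<'E'
from h import *
z=np.load('w.npz');s={"tool_pos":z['p'],"orientation":z['q']}
hsv=cv2.cvtColor(z['im'],cv2.COLOR_RGB2HSV)[155:217,232:278]
m=(hsv[...,1]>115)&(hsv[...,2]>140)&(hsv[...,0]>19)
v,u=np.nonzero(m);print(m.sum(),u.min()+232,u.max()+232,v.min()+155,v.max()+155)
print(cv2.minEnclosingCircle(wpts(np.c_[u+232,v+155],.043,s)))
print('box mouth corners',wpts([[178,156],[334,153],[331,221],[182,222]],.058,s), wpts([[178,156],[334,153],[331,221],[182,222]],.058,s).mean(0))
E
```

```text
1113 236 272 166 204
((0.5240346193313599, 0.0211810115724802), 0.019978541880846024)
box mouth corners [[ 4.6214989e-01  6.2212769e-02]
 [ 5.9734684e-01  4.2333901e-02]
 [ 5.8882850e-01 -2.1602796e-02]
 [ 4.5060578e-01  4.0825046e-04]] [0.52473277 0.02083803]
```

The wrist view has the weight centred in the box, at pixel (255, 185). The box mouth and the weight give the same offset, so I'll go down.

Emit:
{"method": "send_rows", "body": {"motion": [[0.06,-0.03,0.6,0],[0,0,0.7,0],[0,0,0.6,0],[0,0,0.5,0],[0,0,0.4,0],[0,0,0.3,0],[0,0,0.2,0],[0,0,0,0],[0,0,0,0]]}}

```text
clock: 31.0
tool_pos: [0.5238, 0.0189, 0.0188]
orientation: [0.0, 0.763, 0.646, 0.0]
ft_force: [0.4, -0.4, 0.9]
width: 0.0668
```

Emit:
{"method": "send_rows", "body": {"motion": [[0,0,0,0],[0,0,0,0],[0,0,0,0],[0,0,0,0],[0,0,0,0],[0,0,0,0]], "hand": 1, "grip_force": 25}}

```text
clock: 31.75
tool_pos: [0.5232, 0.019, 0.0184]
orientation: [-0.0, 0.763, 0.646, -0.0]
ft_force: [-2.4, 0.4, 3.8]
width: 0.035
```

Emit:
{"method": "send_rows", "body": {"motion": [[0,0,-0.2,0],[0,0,-0.4,0],[0,0,-0.5,0],[0,0,-0.6,0],[0,0,-0.6,0],[0,0,-0.5,0],[0,0,0,0],[0,0,0,0],[0,0,0,0]]}}

```text
clock: 32.88
tool_pos: [0.5228, 0.019, 0.1294]
orientation: [-0.001, 0.763, 0.646, -0.001]
ft_force: [0.2, -0.4, -2.7]
width: 0.0354
```

```bash
python3 - <<'E'
from h import *
heft(4);go(.4985,.2195,.0295)
s,im,d=snap("side"); save(im[60:320,120:420],'7.png')
E
```

```text
fz mean -2.99 sd 0.24
pos [0.5232 0.0189 0.1298] psi 80.55 turn units 0.0 shift units x,y,z: [ 4.845 -1.432  2.507]
```

View pics/7.png

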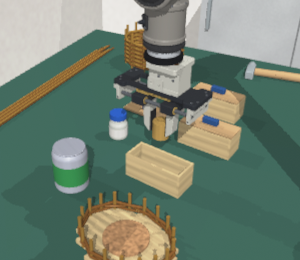

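The brass weight hangs in the gripper, at crop pixel (158, 125), reads 3 N and shows clear of the box. Next it goes to the disc.

Emit:
{"method": "send_rows", "body": {"motion": [[0.4,-0.12,0,0],[0.6,-0.18,0,0],[0.6,-0.18,0,0],[0.65,-0.18,0,0],[0.65,-0.19,0,0],[0.65,-0.19,0,0],[0.6,-0.18,0,0],[0.45,-0.14,0,0],[0.24,-0.07,0,0],[0,0,0,0],[0,0,0.4,0],[0,0,0.6,0],[0,0,0.6,0],[0,0,0.4,0],[0,0,0.2,0],[0,0,0,0],[0,0,0,0]]}}

```text
clock: 35.25
tool_pos: [0.4994, 0.2194, 0.043]
orientation: [0.0, 0.763, 0.646, 0.001]
ft_force: [1.4, 0.6, -3.0]
width: 0.0351
```

```bash
python3 -c "from h import *;go(.4985,.2195,.0295);print(r.read_state()['ft_force'])"
```

```text
pos [0.4994 0.2194 0.043 ] psi 80.55 turn units 0.0 shift units x,y,z: [-0.001 -0.022  0.338]
[ 1.41662061  0.55585212 -2.95078578]
```

Emit:
{"method": "send_rows", "body": {"motion": [[0,0,0.12,0],[0,0,0.1,0],[0,0,0.06,0],[0,0,0,0],[0,0,0,0]]}}

```text
clock: 35.88
tool_pos: [0.4988, 0.2193, 0.0311]
orientation: [0.0, 0.763, 0.646, 0.0]
ft_force: [0.1, 0.4, -4.1]
width: 0.0351
```

Emit:
{"method": "send_rows", "body": {"motion": [[0,0,0.03,0],[0,0,0,0],[0,0,0,0]]}}

```text
clock: 36.25
tool_pos: [0.4988, 0.2193, 0.0299]
orientation: [0.0, 0.763, 0.646, 0.0]
ft_force: [0.1, -0.5, -4.6]
width: 0.035
```

```bash
python3 -c "from h import *;heft(4);go(.4985,.2195,.0295)"
```

```text
fz mean -3.58 sd 0.64
pos [0.4988 0.2193 0.0299] psi 80.55 turn units 0.0 shift units x,y,z: [ 0.004 -0.008  0.011]
```

Not touching yet, so I'll keep lowering in small steps.

Emit:
{"method": "send_rows", "body": {"motion": [[0,0,0.025,0],[0,0,0,0],[0,0,0,0]]}}

```text
clock: 36.83
tool_pos: [0.4989, 0.2193, 0.0294]
orientation: [0.0, 0.763, 0.646, 0.0]
ft_force: [-1.6, -1.2, 4.4]
width: 0.0349
```

```bash
python3 -c "from h import *;heft(4)"
```

```text
fz mean 5.56 sd 0.83
```

Emit:
{"method": "send_rows", "body": {"motion": [[0,0,0.025,0],[0,0,0,0],[0,0,0,0]]}}

```text
clock: 37.4
tool_pos: [0.499, 0.2193, 0.0293]
orientation: [0.0, 0.763, 0.646, 0.0]
ft_force: [-4.8, -1.2, 13.6]
width: 0.0348
```

```bash
python3 -c "from h import *;heft(4);go()"
```

```text
fz mean 14.05 sd 0.53
pos [0.4989 0.2193 0.0293] psi 80.56 turn units 0.0 shift units x,y,z: [0. 0. 0.]
```

The weight is seated, pressing at 14 N. I'll ease off, release and retreat.

Emit:
{"method": "send_rows", "body": {"motion": [[0,0,-0.03,0],[0,0,0,0]]}}

```text
clock: 37.85
tool_pos: [0.4989, 0.2193, 0.0294]
orientation: [0.0, 0.763, 0.646, 0.0]
ft_force: [-1.7, -0.5, 5.1]
width: 0.035
```

Emit:
{"method": "send_rows", "body": {"motion": [[0,0,0,0],[0,0,0,0],[0,0,0,0],[0,0,0,0],[0,0,-0.2,0],[0,0,-0.5,0],[0,0,-0.8,0],[0,0,-0.9,0],[0,0,-0.9,0],[0,0,-0.9,0],[-1,0,0,0],[-1,0,0,0],[-1,0,0,0],[0,0,0,0],[0,0,0,0]], "hand": 0.3}}

```text
clock: 39.72
tool_pos: [0.4793, 0.1013, 0.1976]
orientation: [0.0, 0.763, 0.646, 0.0]
ft_force: [0.4, 0.7, -0.3]
width: 0.064
```

```bash
python3 - <<'E'
from h import *
print(r.read_state()["clock"],r.read_state()["ft_force"])
ims=[]
for n in("scene","side"):
    _,im,d=snap(n);P=cloud(n,d);ims.append(im)
    q=P[(np.hypot(P[...,0]-.4985,P[...,1]-.2195)<.045)&(P[...,2]>.03)&(P[...,2]<.08)]; print('weight',n,q.mean(0).round(4),np.percentile(q[:,2],98).round(4))
save(cv2.resize(np.vstack(ims),None,fx=.78,fy=.78),'8.png')
E
```

```text
39.725 [ 0.44818037  0.66942723 -0.34031927]
weight scene [0.5062 0.2118 0.0486] 0.0626
weight side [0.4943 0.2238 0.0491] 0.0612
```

View pics/8.png

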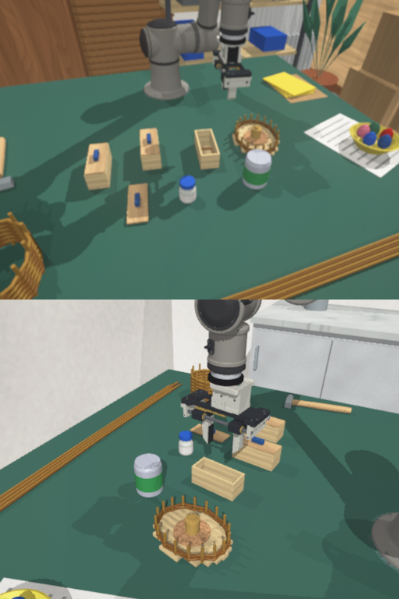

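The weight stands upright on the disc, at pixel (192, 525), with its top at 61–62 mm as expected (16 + 45 mm). The light boxes are closed, the heavy one is open and empty, and the lid is flat. The tin and the jar haven't moved.

```bash
python3 -c "from h import *;print(r.job_done())"
```

```text
the job is handed in; nothing more can be done
None
```

The brass weight is standing on the cork disc, and I handed the job in at about 40 s.

- **Hefting:** I lifted all three boxes and stood each one back. They read about 2–2.5, 2.9 and 5.9 N, so the heavy box was the third, nearest the basket.
- **Lid:** I opened only that box and laid its lid flat on a free patch at about (0.67, -0.24).
- **Weight:** I lowered it onto the disc until it touched. One lowering step too many pressed it down at about 14 N, so I eased off to 5 N before letting go.

**Last checks:** The weight stands upright at about (0.50, 0.22), with its top at 61–62 mm, against 61 mm expected. The two light boxes are closed and standing, the opened box stands empty, and the gripper is clear of everything. The tin and jar look unmoved in the final pictures, though I did not re-measure them.

**Doubtful readings:**
- The wrist camera read about 4 mm off the other two cameras in y, so I mostly trusted those two.
- The first box's weight rests on a few noisy single force readings rather than an average.

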